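Weigh the paper-clip box: slide weights onto the pan until the balance is level

ROBOT

A 6-joint arm with a two-finger parallel gripper is mounted at the origin on the work surface; the furniture and walls round the work are solid. World frame = base frame: x ahead of the robot, y to its left, z up, the work surface at z = 0. Lengths are in m, angles in rad, forces in N, time in s.
With the tool pointing down it reaches from about 0.3 to 0.85 m from the base axis. Payload 4.2 kg.
Tool frame: the origin (TCP) lies between the finger pads; the fingertips stand 19 mm ahead of it and the grasp point (between the pads) is the TCP; z points along the fingers, y is the line along which they close (so a half turn about z gives the same grasp; the last joint's range is limited). The gripper opens to 91 mm and grips with 3 to 60 N. Pads are 32 mm wide; open, the fingers measure 118 mm over their backs; the gripper's body (76 mm by 178 mm) begins 60 mm behind the grasp point.
Start: joints at [-1.269, 0.32, 1.565, -0, 1.257, -0.02], TCP at [0.182, -0.545, 0.233] pointing down, gripper open.
Joint ranges: [-3.11, 3.11], [-0.84, 2.01], [0.21, 2.61], [-1.34, 4.49], [0.05, 2.63], [-2.56, 2.56]. Speed limits (rad/s): [2.57, 2.57, 3.14, 3.14, 3.14, 3.14].

INTERFACE

Orientations are given as a 3x3 rotation matrix whose columns are the frame's x, y, z axes.
In Python, from bench import sensors, cams, ctrl gives the robot as it stands. The module is installed in compiled form; this text tells all that it offers.
- The arm moves only by the shell command python3 -m pendant 'ROWS' [FORCE]. ROWS is text: rows parted by semicolons, each of 7 numbers parted by spaces: the shift along the tool's x, y, z in units of 25 mm (1.0 is 25 mm), then the turn, a rotation vector about the tool's x, y, z in units of 6 degrees (1.0 is 6 degrees), then the opening, from 0 (shut) to 1 (fully open). A call has 1 to 12 rows; each row shifts and turns the commanded pose from where the row before left it, along the tool's axes as they then stand; what a row does not reach is not made up. A row lasts 1/12 s, in which the tool goes at most 41.7 mm and 7.16 degrees, less where a joint would pass 70% of its speed; a pose out of reach is approached as far as the arm can. A call is refused whole if a number of a shift passes 1 or a number of a turn 1, either way. A call with a gripper value outside its range is refused whole. The fingers move at their own pace and stop on an object; FORCE is the grip in N (left out, the last holds). Time passes only in rows, so rows that do not move let the fingers close. It gives the time, the measured TCP pose, the force, the opening and the grip force at its end, in the units of the state.
- sensors.sense(): the state, without advancing time (a new reading comes with each control period).
- cams.grab_frame(name): name is "side" or "top"; returns a dict with "pixels" (400x640x3 uint8, blue, green, red), "intrinsics" (3x3 intrinsics, pixels), "k1" (the pictures are not rectified: a ray, as slopes to the right and down, at radius r is drawn at 1 + k1 r^2 times it, then the intrinsics apply), "R" (3x3) and "t" (3): a world point X has camera coordinates R X + t. Camera axes: x right, y down, z forward; pixel columns grow to the right and rows downward; lengths in m; the calibration is good to about 2 mm. A picture is of the moment at which its call begins. There is no depth.
- ctrl.sign_off(): hands the job in; it is judged then, once.
The state is a dict: "time": time; "joint_positions": joint angles; "dq": joint speeds; "tau": joint torques, N m; "ee_pos": TCP position; "eef_rot": TCP orientation; "wrist_force": force on the tool from outside, world axes, zero at the start; "wrist_torque": the same for the moment, N m; "opening": opening from 0.0 (shut) to 1.0 (fully open); "grip_force": force on a finger pad.
Only numpy, scipy, OpenCV 4.12 (cv2) and the standard library are available. Lean on these libraries where they do the work, as an engineer would, in place of code of your own. Each camera call takes 0.05 s, during which the arm holds its last target. There are 200 camera calls.

TASK

Find the weight of the paper-clip box standing on the balance: slide steel bar weights from their ledge across onto the empty pan, without lifting them into the air, until the beam floats level. Add only as many as it takes, each wholly on the pan, and leave the rest wholly on the ledge. Leave both paper-clip boxes and the other things on the desk where they are.

Things in the scene. Friction and masses are not known exactly. Their poses are not given: they have to be found in the camera images.
- balance: Two-pan desk balance, fixed to the desk: grey base 112 x 456 x 10 mm, aluminium pans and ledges. Origin on the desk top under its column; at yaw 0 its axes are the world's; beam, pans and ledges lie in line along its y, the weight side at -y. The column (36 mm wide in y, 114 high) carries a dial and needle. Pans stay horizontal as they rise and sink; where on a pan a load lies does not matter.
- weight_ledge_top (a point): Centre of the flat top of the weight ledge, 137 (x) x 95 mm (y), 57 mm above the desk, at y -198 in the balance's frame (y -246 to -151). A 6 mm gap separates it from the weight pan.
- weight_pan_top (a point): Centre of the weight pan's upper face, a flat plate 137 (x) x 100 mm (y), at y -95 in the balance's frame (y -145 to -45); 55 mm above the desk when fully up (start), 45 level, 35 fully down. Its only rim is a lip 3 mm thick and 10 mm high along the inner (+y) edge. Moves with the pan.
- box_pan_top (a point): Centre of the box pan's flat upper face, 137 (x) x 90 mm (y), at y +90 in the balance's frame; 35 mm above the desk at the start (fully down), 45 level. Moves with the pan. Outside it, at y 142 to 212, is a low fixed ledge, top 35 mm above the desk.
- beam (a joint): Tilt of the beam, rad: 0 = box pan fully down on its stop (start), 0.111 = level, pans equally high, needle upright on the dial's mark; 0.222 = weight pan fully down. A weak spring pulls to level: one weight too many or too few leaves it 0.09 or more off level, the right number within 0.03. It settles about 1 s after a load arrives.
- weight_1: Steel bar weight, 150 g, 34 (x) x 80 (y) x 20 mm, round knob 18 mm across on the middle of its top (34 mm high in all). Origin: centre of its underside. One of three alike, side by side 44 mm apart on the weight ledge (nearest the robot), one end facing the pan, about 9 mm short of the ledge's edge. Slides at a push of about 1 N.
- weight_2: Steel bar weight, 150 g, 34 (x) x 80 (y) x 20 mm, round knob 18 mm across on the middle of its top (34 mm high in all). Origin: centre of its underside. One of three alike, side by side 44 mm apart on the weight ledge (the middle one), one end facing the pan, about 9 mm short of the ledge's edge. Slides at a push of about 1 N.
- weight_3: Steel bar weight, 150 g, 34 (x) x 80 (y) x 20 mm, round knob 18 mm across on the middle of its top (34 mm high in all). Origin: centre of its underside. One of three alike, side by side 44 mm apart on the weight ledge (farthest from the robot), one end facing the pan, about 9 mm short of the ledge's edge. Slides at a push of about 1 N.
- box_a: Closed blue paper-clip box, 58 x 74 x 29 mm, the 74 mm side across the beam. Origin: centre of its underside. One of two that look alike; one of them stands on the box pan, the other waits on the low ledge beside it, and which is which varies. One weighs about as much as one bar weight, the other about as much as two. Not to be handled.
- box_b: Closed blue paper-clip box, 58 x 74 x 29 mm, the 74 mm side across the beam. Origin: centre of its underside. One of two that look alike; one of them stands on the box pan, the other waits on the low ledge beside it, and which is which varies. One weighs about as much as one bar weight, the other about as much as two. Not to be handled.
- stapler: Black desk stapler, 152 x 38 x 51 mm, bystander on the desk. Origin: centre of its underside.
- rubber_stamp: Wooden-handled rubber stamp, 27 x 50 x 68 mm, standing upright, bystander on the desk. Origin: centre of its underside.
Things that resemble listed ones, but are neither listed nor needed, are in the scene too. Leave any yellow look-alike of the weight_2 alone.

How it is judged:
At the end, for the whole second after the job is handed in: Beam at rest within 0.045 rad of level (pans within 8 mm of the same height); each bar weight flat and still, wholly on the weight pan or wholly on its ledge; both paper-clip boxes, stapler and stamp within 30 mm of their start (value of joint beam between 0.066 and 0.156 rad and ((y of weight_1 in the frame of balance between -0.109 and -0.07 m and z of weight_1 in the frame of balance between 0.037 and 0.053 m and angle between weight_1's own z axis and vertical below 0.06 rad) or (y of weight_1 in the frame of balance below -0.186 m and z of weight_1 in the frame of balance above 0.053 m and angle between weight_1's own z axis and vertical below 0.06 rad)) and ((y of weight_2 in the frame of balance between -0.109 and -0.07 m and z of weight_2 in the frame of balance between 0.037 and 0.053 m and angle between weight_2's own z axis and vertical below 0.06 rad) or (y of weight_2 in the frame of balance below -0.186 m and z of weight_2 in the frame of balance above 0.053 m and angle between weight_2's own z axis and vertical below 0.06 rad)) and ((y of weight_3 in the frame of balance between -0.109 and -0.07 m and z of weight_3 in the frame of balance between 0.037 and 0.053 m and angle between weight_3's own z axis and vertical below 0.06 rad) or (y of weight_3 in the frame of balance below -0.186 m and z of weight_3 in the frame of balance above 0.053 m and angle between weight_3's own z axis and vertical below 0.06 rad)) and linear speed of each of weight_1, weight_2, weight_3 below 0.02 m/s and velocity of joint beam between -0.05 and 0.05 rad/s and distance of each of box_a, box_b, stapler, rubber_stamp from where it was at the start of the episode below 0.03 m); the robot touches nothing.
It fails at once if a bar weight is lifted into the air (its underside more than 25 mm above the ledge) (z of any of weight_1, weight_2, weight_3 in the frame of balance above 0.082 m).
It fails at once if a paper-clip box is pushed or carried away (moved more than 30 mm) (distance of any of box_a, box_b from where it was at the start of the episode above 0.03 m).
It fails at once if the stapler or rubber stamp is moved more than 30 mm (distance of any of stapler, rubber_stamp from where it was at the start of the episode above 0.03 m).
It also fails if it takes over 48 s, if anything falls off the work surface, if the arm or the gripper's body presses on something with over 40 N, if the wrist force passes 120 N, or if a joint passes its speed limit or range.

## Working session

There is one attempt and no reset: what is moved stays moved. The work goes in short steps, Python scripts to look and compute and a shell command to move; the robot and the scene stay as the last step left them, time stands still between calls to the robot, and variables do not carry over. Pictures are saved under pics/ and viewed, at most 10 in all, crops included, and the job is handed in when it is done.

```bash
mkdir -p pics
cat > h.py <<'E'
import numpy as np, cv2
from bench import sensors, cams, ctrl
def grab(n,name):
    f=cams.grab_frame(n); cv2.imwrite('pics/'+name,f['pixels']); np.savez('pics/'+name[:-4],**{k:np.array(v) for k,v in f.items()}); return f
def proj(f,X):
    c=np.atleast_2d(X)@np.array(f['R']).T+f['t']; s=c[:,:2]/c[:,2:]; s=s*(1+f['k1']*(s**2).sum(1,keepdims=True))
    K=np.array(f['intrinsics']); return s@K[:2,:2].T+K[:2,2]
def ray(f,px,z):
    K=np.array(f['intrinsics']); d=(np.atleast_2d(px)-K[:2,2])/[K[0,0],K[1,1]]; s=d.copy()
    for _ in range(20): s=d/(1+f['k1']*(s**2).sum(1,keepdims=True))
    R=np.array(f['R']); v=np.c_[s,np.ones(len(s))]@R; o=-R.T@f['t']; return o+v*((z-o[2])/v[:,2:])
E
python3 - <<'E'
from h import *
for n in('top','side'):
    f=grab(n,n+'0.png'); print(n,-np.array(f['R']).T@f['t'],f['intrinsics'],f['k1'])
s=sensors.sense(); print(s['time'],s['ee_pos'],s['eef_rot'],s['wrist_force'],s['opening'])
E
```

```text
top [ 0.30986087 -0.11841891  1.37778455] [[462.44763094   0.         319.938166  ]
 [  0.         462.44763094 199.44286184]
 [  0.           0.           1.        ]] -0.007361613199675589
side [ 0.03121248 -1.30660052  0.91935231] [[453.1958941    0.         313.19399468]
 [  0.         453.1958941  198.72211175]
 [  0.           0.           1.        ]] -0.0713538265144758
0.1 [ 0.18173845 -0.54508548  0.23220961] [[ 9.48673129e-01  3.16257938e-01 -4.59563244e-04]
 [ 3.16258270e-01 -9.48671952e-01  1.49481184e-03]
 [ 3.67713506e-05 -1.56342850e-03 -9.99998777e-01]] [-0.00852461  0.54996973  1.03000297] 0.9951015142830455
```

View pics/top0.png

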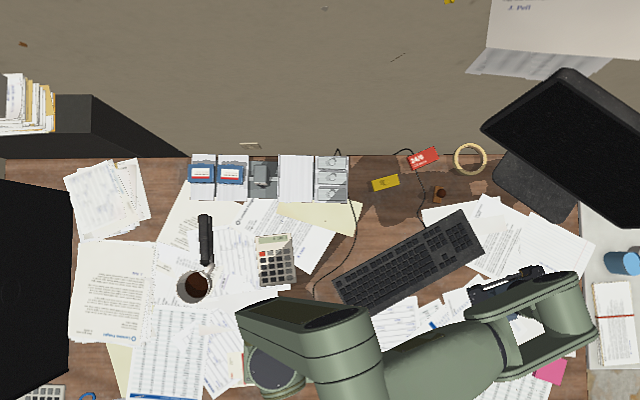

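View pics/side0.png

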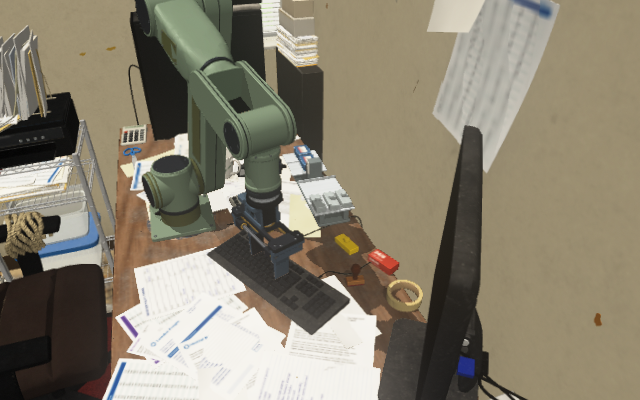

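The top view shows the balance (columns 190–350, rows 153–201): two blue boxes on the left at (202,172) and (230,172), the column at (263,175), the empty pan at (297,178), and three grey bars on the ledge at about (332,162), (332,179) and (332,196). The yellow look-alike lies on the desk at (385,183), and I'll leave it alone. The side view shows the ledge at about (330,205), with the yellow bar at (346,243).

The three steel bars are the weights because they are grey, sit side by side on the ledge and have knobs. I'll confirm that in a crop.

Run:
```python
from h import *
f=dict(np.load('pics/top0.npz')); p=f['pixels']
cv2.imwrite('pics/crop0.png',cv2.resize(p[145:210,180:360],None,fx=4.4,fy=4.4,interpolation=cv2.INTER_CUBIC))
g=cv2.cvtColor(p,cv2.COLOR_BGR2GRAY)
print(g[176:182,268:352])
for px,z in [((278,178),.055),((314,178),.055),((316,178),.057),((349,178),.057),((332,155),.057),((332,201),.057)]: print(px,ray(f,px,z))
```

```text
[[ 63  61  71  75  76  77  76  76  72 117 130 132 207 232 227 225 224 228
  227 225 225 225 225 225 227 227 227 226 226 226 228 226 225 224 223 224
  228 228 227 226 223 224 227 235 183  75  75 176 214 204 208 209 207 207
  207 206 207 207 193 181 182 189 199 203 201 203 207 162 174 207 204 206
  206 205 203 203 205 204 159 129 111  81  86  87]
 [ 62  98 133 120 161 190 201 209 206 204 154 129 207 231 227 225 224 228
  228 225 226 224 224 226 228 227 227 226 225 227 227 226 225 224 223 224
  227 229 229 226 223 223 225 236 182  74  79 178 214 205 207 208 204 205
  204 206 207 192 179 182 183 186 198 205 205 205 207 209 209 209 208 208
  207 208 208 207 209 219 191 133  93  80  85  87]
 [ 59  96 128 115 158 187 183 182 181 204 159 200 235 230 227 224 224 228
  227 225 226 225 225 226 227 226 227 226 224 226 228 226 225 224 224 225
  227 229 228 226 223 224 226 235 182  70  77 177 215 177 170 195 200 200
  200 200 201 187 176 178 180 171 192 211 209 208 204 204 206 205 204 203
  205 206 207 207 209 217 189 132  93  80  85  86]
 [ 58 113 134 172 194 186 185 183 181 211 163 194 232 228 2
[... 585 characters left out ...]
 204 204 205 207 210 196 171 128  80  75  77  77]
 [ 63  55  57  58  84 101 102 102  96 170 151 195 231 228 227 223 225 228
  227 225 225 223 224 226 227 226 227 227 226 225 227 226 225 225 225 225
  228 229 228 227 223 223 226 239 183  62  99 185 217 182 183 204 205 204
  204 205 204 205 205 208 207 207 209 209 209 209 207 205 204 204 204 204
  204 203 206 210 165 124 149 129  83  79  82  81]]
(278, 178) [[ 0.48426131 -0.00417722  0.055     ]]
(314, 178) [[ 0.4830617  -0.10788414  0.055     ]]
(316, 178) [[ 0.48273343 -0.11365409  0.057     ]]
(349, 178) [[ 0.48164007 -0.20862224  0.057     ]]
(332, 155) [[ 0.5491624 -0.1606424  0.057    ]]
(332, 201) [[ 0.41580912 -0.15875176  0.057     ]]
```

View pics/crop0.png

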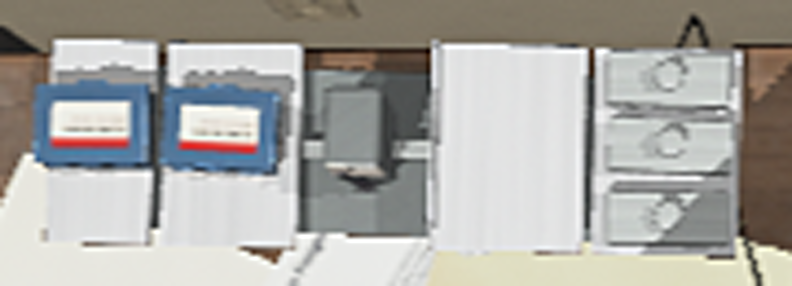

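The crop confirms three grey bars with round knobs on the ledge. Their knobs are at full-image pixels of about (332,162), (332,177) and (331,193). Next I'll measure the balance frame.

Run:
```python
from h import *
f=dict(np.load('pics/top0.npz')); p=f['pixels']
g=cv2.cvtColor(p,cv2.COLOR_BGR2GRAY).astype(float)
# gap between pan and ledge: darkest column near 313, sub-pixel centroid per row
P=[]
for r in range(158,199):
    w=np.clip(200-g[r,309:318],0,None); P.append((309+(w*np.arange(9)).sum()/w.sum(),r))
X=ray(f,np.array(P),.056); k=np.polyfit(X[:,0],X[:,1],1); res=X[:,1]-np.polyval(k,X[:,0]); m=abs(res)<.0015
k=np.polyfit(X[m,0],X[m,1],1); print('gap dy/dx',k[0],'y@.48',np.polyval(k,.48),m.sum())
yaw=np.arctan(-k[0]); print('yaw deg',np.degrees(yaw))
kn=ray(f,[(331.8,162),(331.8,177),(331.2,193.2)],.089); print(kn)
c,s=np.cos(yaw),np.sin(yaw); R=np.array([[c,-s],[s,c]])
# balance origin: gap centre at y_b=-.148 ; x from pan corners rows
pan=ray(f,[(296,155),(296,201.5)],.055); print('pan x edges',pan)
mid=pan.mean(0)[:2]; gp=np.array([mid[0],np.polyval(k,mid[0])]); o=gp-R@[0,-.148]; print('origin',o)
print('knobs in bal', (kn[:,:2]-o)@R)
for xb in(-.044,0,.044): print(xb,'outer end', o+R@[xb,-.240],'target end',o+R@[xb,-.131])
Rt=np.array(sensors.sense()['eef_rot']); print('tool yaw',np.degrees(np.arctan2(Rt[1,0],Rt[0,0])))
```

```text
gap dy/dx -0.03390803384680005 y@.48 -0.10675606172863518 41
yaw deg 1.9420431679465864
[[ 0.52342644 -0.15877305  0.089     ]
 [ 0.48086294 -0.15817086  0.089     ]
 [ 0.43517788 -0.15584468  0.089     ]]
pan x edges [[ 0.55070996 -0.05653515  0.055     ]
 [ 0.41573923 -0.05550778  0.055     ]]
origin [0.47820909 0.04104959]
knobs in bal [[ 0.03841968 -0.20124021]
 [-0.00409896 -0.19919596]
 [-0.04967895 -0.19532291]]
-0.044 outer end [ 0.44236761 -0.20030365] target end [ 0.43867376 -0.09136626]
0 outer end [ 0.48634234 -0.19881256] target end [ 0.48264849 -0.08987517]
0.044 outer end [ 0.53031707 -0.19732146] target end [ 0.52662321 -0.08838407]
tool yaw 18.436791111371974
```

```bash
python3 -m pendant '0 0 0 0 0 0.92 0; 0 0 0 0 0 0.92 0; 0 0 0 0 0 0.91 0; 0.9 -0.98 0 0 0 0 0; 0.9 -0.98 0 0 0 0 0; 0.9 -0.98 0 0 0 0 0; 0.9 -0.98 0 0 0 0 0; 0.9 -0.98 0 0 0 0 0; 0.9 -0.98 0 0 0 0 0; 0.9 -0.98 0 0 0 0 0; 0.9 -0.98 0 0 0 0 0; 0.9 -0.98 0 0 0 0 0' 20
```

```text
time: 1.1
ee_pos: [0.3774, -0.3167, 0.2327]
eef_rot: [[0.999, 0.034, -0.0], [0.034, -0.999, 0.0], [-0.0, -0.0, -1.0]]
wrist_force: [-0.2, -0.2, 0.6]
opening: 0.152
grip_force: 0.0
```

```bash
python3 -m pendant '0.9 -0.98 0 0 0 0 0; 0.9 -0.98 0 0 0 0 0; 0.85 -0.98 0 0 0 0 0;0 0 0 0 0 0 0; 0 0 0 0 0 0 0' ; python3 -c "
from h import *
s=sensors.sense();print(s['eef_rot'])"
```

```text
time: 1.52
ee_pos: [0.441, -0.2414, 0.2325]
eef_rot: [[0.999, 0.037, -0.001], [0.037, -0.999, 0.0], [-0.001, -0.0, -1.0]]
wrist_force: [-0.9, -0.5, -0.6]
opening: 0.005
grip_force: 0.0
[[ 9.99306768e-01  3.72149012e-02 -1.01726293e-03]
 [ 3.72150466e-02 -9.99307272e-01  1.24353169e-04]
 [-1.01193045e-03 -1.62124451e-04 -9.99999475e-01]]
```

```bash
python3 -m pendant '0 0 1 0 0 0 0; 0 0 1 0 0 0 0; 0 0 1 0 0 0 0; 0 0 1 0 0 0 0; 0 0 1 0 0 0 0; 0 0 0.7 0 0 0 0; 0 0 0.35 0 0 0 0; 0 0 0 0 0 0 0'
python3 - <<'E'
from h import *
a=grab('top','top1.png')['pixels'][130:220,180:380]; f=grab('side','side1.png'); 
q=proj(f,[.45,-.16,.08])[0].astype(int); print(q)
b=f['pixels'][q[1]-50:q[1]+40,q[0]-100:q[0]+100]
cv2.imwrite('pics/v1.png',cv2.resize(np.vstack([a,b]),None,fx=3.3,fy=3.3,interpolation=cv2.INTER_CUBIC))
E
```

```text
time: 2.18
ee_pos: [0.4387, -0.2427, 0.0799]
eef_rot: [[0.999, 0.032, -0.004], [0.032, -0.999, 0.002], [-0.004, -0.002, -1.0]]
wrist_force: [0.3, -0.5, -0.1]
opening: 0.004
grip_force: 0.0
[322 199]
```

View pics/v1.png

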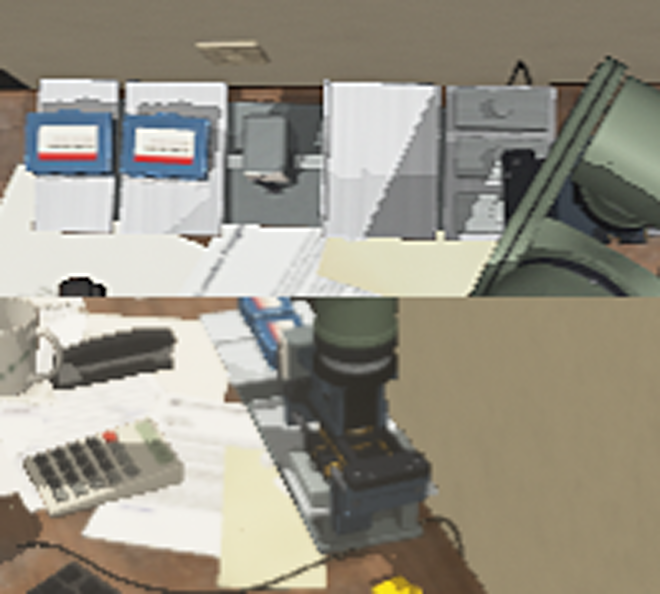

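The top view (upper half) shows the closed fingers beside bar 1's outer end at about (517,195), lined up with the ledge's near third, and the side view agrees. Start pushing slowly.

```bash
python3 -m pendant '0 -0.9 -0.04 0 0 0 0; 0 -0.35 0 0 0 0 0; 0 -0.35 0 0 0 0 0; 0 -0.35 0 0 0 0 0; 0 -0.35 0 0 0 0 0; 0 0 0 0 0 0 0'
python3 - <<'E'
from h import *
a=grab('top','top2.png')['pixels'][130:220,180:380]; f=grab('side','side2.png'); 
b=f['pixels'][149:239,222:422]
cv2.imwrite('pics/v2.png',cv2.resize(np.vstack([a,b]),None,fx=3.3,fy=3.3,interpolation=cv2.INTER_CUBIC))
E
```

```text
time: 2.78
ee_pos: [0.4384, -0.1838, 0.083]
eef_rot: [[0.999, 0.035, -0.0], [0.035, -0.999, 0.0], [-0.0, -0.0, -1.0]]
wrist_force: [0.8, -0.0, -0.5]
opening: 0.004
grip_force: 0.0
```

View pics/v2.png

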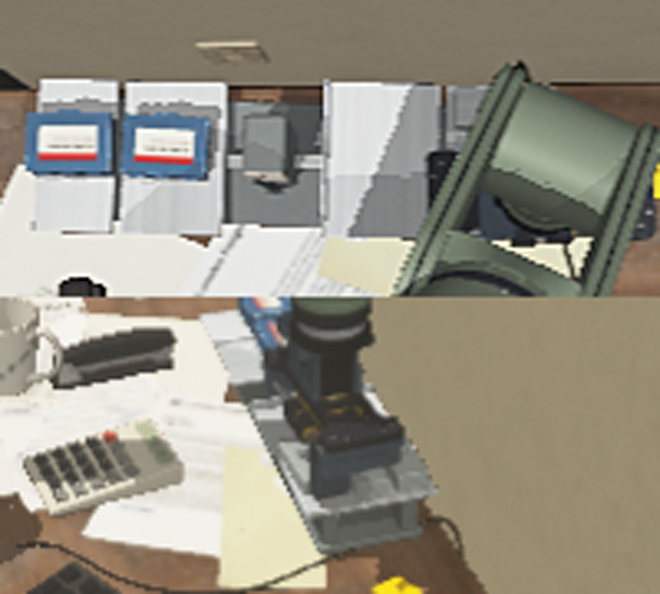

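The fingers now stand over the ledge's outer part, at about (440,180) in the top half of the picture. The side half shows the ledge clear behind them, so bar 1 is sliding ahead of the fingers. I'll carry on, 3 mm lower.

```bash
python3 -m pendant '0 -0.2 0.1 0 0 0 0; 0 -0.35 0 0 0 0 0; 0 -0.35 0 0 0 0 0; 0 -0.35 0 0 0 0 0; 0 -0.35 0 0 0 0 0; 0 -0.35 0 0 0 0 0; 0 -0.35 0 0 0 0 0; 0 -0.35 0 0 0 0 0; 0 -0.3 0 0 0 0 0; 0 -0.1 0 0 0 0 0; 0 0 0 0 0 0 0'
```

```text
time: 3.8
ee_pos: [0.4359, -0.1081, 0.0802]
eef_rot: [[0.999, 0.035, -0.0], [0.035, -0.999, 0.0], [-0.0, -0.0, -1.0]]
wrist_force: [-0.6, 0.8, -0.5]
opening: 0.003
grip_force: 0.0
```

```bash
python3 -m pendant '0 0.6 0 0 0 0 0; 0 0.6 -1 0 0 0 0; 0 0.9 -1 0 0 0 0; 0 1 -1 0 0 0 0; 0 1 -1 0 0 0 0; 0 1 -0.5 0 0 0 0; 0 1 0 0 0 0 0; 0 1 0 0 0 0 0; 0 1 0 0 0 0 0; 0 1 0 0 0 0 0; 0 1 0 0 0 0 0; 0 0 0 0 0 0 0'; python3 -m pendant '0 0 0 0 0 0 0; 0 0 0 0 0 0 0; 0 0 0 0 0 0 0; 0 0 0 0 0 0 0; 0 0 0 0 0 0 0; 0 0 0 0 0 0 0'
python3 - <<'E'
from h import *
a=grab('top','top3.png')['pixels'][130:220,180:380]; f=grab('side','side3.png'); 
b=f['pixels'][149:239,222:422]
cv2.imwrite('pics/v3.png',cv2.resize(np.vstack([a,b]),None,fx=3.3,fy=3.3,interpolation=cv2.INTER_CUBIC))
E
```

```text
time: 4.8
ee_pos: [0.4446, -0.3657, 0.1924]
eef_rot: [[1.0, 0.03, 0.001], [0.03, -1.0, -0.003], [0.001, 0.003, -1.0]]
wrist_force: [0.1, -0.0, -0.0]
opening: -0.0
grip_force: 0.0
time: 5.3
ee_pos: [0.4447, -0.3607, 0.1929]
eef_rot: [[0.999, 0.035, 0.0], [0.035, -0.999, -0.0], [0.0, 0.0, -1.0]]
wrist_force: [-0.5, -1.1, 0.0]
opening: 0.004
grip_force: 0.0
```

View pics/v3.png

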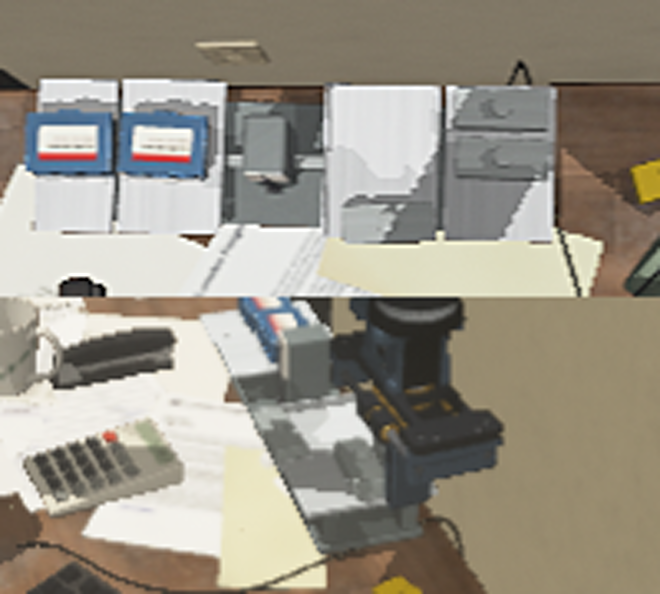

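Bar 1 lies on the pan: its shadowed bar is at about (385,215) in the top half, and two bars are left on the ledge. The box on the pan seems to have risen, so I'll measure the tilt.

Run:
```python
from h import *
def blobs(f):
    p=f['pixels']; r=p.astype(int); sub=np.zeros(p.shape[:2],np.uint8); sub[150:205,185:260]=((r[...,0]-r[...,2])>35)[150:205,185:260]
    sub=cv2.morphologyEx(sub,cv2.MORPH_CLOSE,np.ones((3,3)))
    w=np.clip(r[...,2]-r[...,1]-40,0,None)
    o=[]
    for a,b in((188,216),(217,246)):
        red=w[165:190,a:b]; ys,xs=np.mgrid[165:190,a:b]; o.append(((red*xs).sum()/red.sum(),(red*ys).sum()/red.sum(),red.sum()))
    return np.array(o)
f0=dict(np.load('pics/top0.npz'));f1=dict(np.load('pics/top3.npz'));f2=grab('top','top4.png')
for f in(f0,f1,f2): print(blobs(f).round(2).tolist(), sensors.sense()['time'])
for z in(.064,.074,.084): print(z,proj(f0,[.478,.131,z]).round(2))
g=[cv2.cvtColor(f['pixels'],cv2.COLOR_BGR2GRAY) for f in(f0,f1,f2)]
for q in g: print(q[170,308:320], q[165,274:284])
# dial/needle & side
s=grab('side','side4.png'); 
cv2.imwrite('pics/v4.png',cv2.resize(s['pixels'][140:230,270:390],None,fx=6,fy=6,interpolation=cv2.INTER_CUBIC))
B=lambda x,y,z:np.array([.478-.034*y+x,.041+y+.034*x,z])
for z in(.035,.045,.055): print('pan inner/outer near corners z',z,(proj(s,[B(-.0685,-.045,z),B(-.0685,-.145,z),B(.0685,-.145,z)])-[270,140])*6)
print('ledge near inner',(proj(s,[B(-.0685,-.151,.057),B(.0685,-.151,.057)])-[270,140])*6)
```

```text
[[199.88, 176.91, 3417.0], [228.89, 177.87, 3690.0]] 5.45
[[199.87, 176.91, 3402.0], [228.52, 177.46, 3839.0]] 5.45
[[199.86, 176.91, 3397.0], [228.51, 177.46, 3836.0]] 5.45
0.064 [[230.46 180.31]]
0.074 [[229.79 179.87]]
0.084 [[229.12 179.42]]
[223 223 225 231 201 110  66 207 238 229 229 236] [ 82  81  76  51 174 166 199 232 229 225]
[223 223 225 222 186 114  64 136 162 155 154 154] [ 82  81  76  61 187 158 189 233 228 226]
[223 223 225 223 185 116  64 136 163 155 153 153] [ 82  81  76  62 186 159 190 233 228 226]
pan inner/outer near corners z 0.035 [[167.40242199 290.48622215]
 [224.85019806 381.01579939]
 [446.7105955  333.31785488]]
pan inner/outer near corners z 0.045 [[167.07469525 276.35343188]
 [224.71587495 366.50219913]
 [447.37611449 319.0033449 ]]
pan inner/outer near corners z 0.055 [[166.74503102 262.1218943 ]
 [224.5806974  351.88091424]
 [448.04566815 304.58595021]]
ledge near inner [[228.21369314 354.6148511 ]
 [452.40770102 307.07550416]]
```

View pics/v4.png

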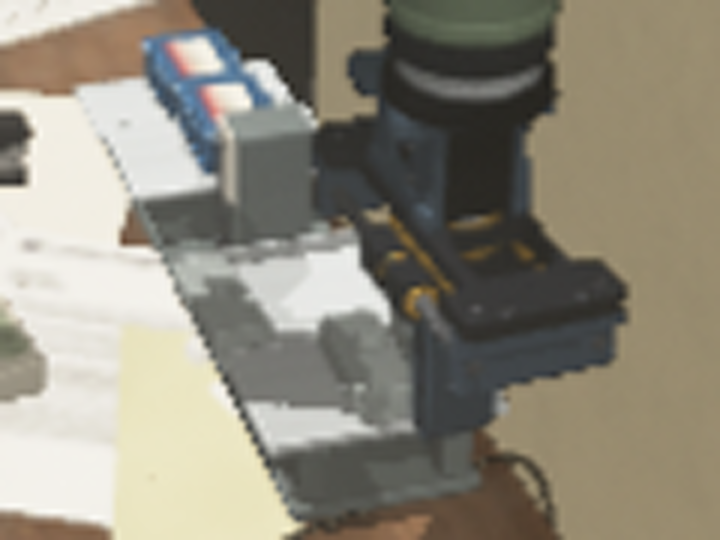

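The side crop shows bar 1 at about (370,365), with the gripper hiding the far part. The box's red strip moved 0.4 px up in the top view, which suggests the box rose close to 9 mm. I'll clear the arm and measure properly.

```bash
python3 -m pendant '-1 0.5 0 0 0 0 0; -1 0.5 0 0 0 0 0; -1 0.5 0 0 0 0 0; -1 0.5 0 0 0 0 0; -1 0.5 0 0 0 0 0; -1 0.5 0 0 0 0 0; -1 0 0 0 0 0 0; -1 0 0 0 0 0 0;0 0 0 0 0 0 0;0 0 0 0 0 0 0'
python3 - <<'E'
from h import *
t=grab('top','top5.png'); s=grab('side','side5.png')
a=cv2.resize(t['pixels'][148:210,185:355],(680,248),interpolation=cv2.INTER_CUBIC)
b=cv2.resize(s['pixels'][140:230,235:405],(680,340),interpolation=cv2.INTER_CUBIC)
cv2.imwrite('pics/v5.png',np.vstack([a,b]))
E
```

```text
time: 6.33
ee_pos: [0.2464, -0.4431, 0.193]
eef_rot: [[1.0, 0.032, 0.001], [0.032, -1.0, -0.0], [0.001, 0.0, -1.0]]
wrist_force: [0.1, 0.2, 0.4]
opening: 0.002
grip_force: 0.0
```

View pics/v5.png

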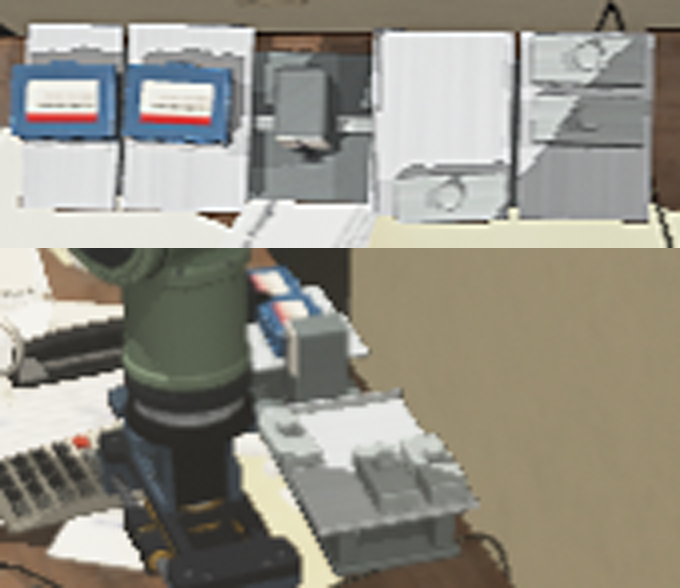

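Top half: bar 1 lies flat on the pan (395–510, knob at about (447,193)), and the other two bars are still on the ledge. Side half: visible corners are the box pan's far inner corner at about (368,352) and the weight pan lip's far corner at about (400,392). I'll compare these with projections at each beam state.

Run:
```python
from h import *
s=dict(np.load('pics/side5.npz')); t=dict(np.load('pics/top5.npz'))
B=lambda x,y,z:np.array([.478-.034*y+x,.041+y+.034*x,z])
toc=lambda q:((q-[235,140])*[4,3.78]+[0,248]).round(1)
print('ledge far outer/near outer',toc(proj(s,[B(.0685,-.246,.057),B(-.0685,-.246,.057)])).tolist())
for z in(.035,.045,.055):
    print('z',z,'boxpan far inner',toc(proj(s,B(.0685,.045,z))).tolist(),'lip top far inner',toc(proj(s,B(.0685,-.045,z+.01))).tolist(),'bar1 knob top',toc(proj(s,B(-.05,-.094,z+.034))).tolist())
print('knob bal y', (ray(t,[(296.75,196.2)],.077)[0,1]-.041)*1+.05*.034)
g0=dict(np.load('pics/top0.npz'))['pixels']; 
for sl in((160,190,189,217),(160,190,217,245)):
    a,b=[cv2.cvtColor(q[sl[0]:sl[1],sl[2]:sl[3]],cv2.COLOR_BGR2GRAY).astype(np.float32) for q in(g0,t['pixels'])]
    print(cv2.phaseCorrelate(a,b,cv2.createHanningWindow(a.shape[::-1],cv2.CV_32F)))
for z in (.045,.055): print(z, (proj(t,B(0,.09+(.0005 if z==.045 else 0),z+.029))-proj(t,B(0,.09,.064))).round(2))
```

```text
ledge far outer/near outer [[488.5, 498.0], [332.9, 531.0]]
z 0.035 boxpan far inner [[357.1, 359.1]] lip top far inner [[393.8, 395.0]] bar1 knob top [[289.6, 423.4]]
z 0.045 boxpan far inner [[357.2, 350.5]] lip top far inner [[394.1, 386.1]] bar1 knob top [[289.5, 414.2]]
z 0.055 boxpan far inner [[357.4, 341.9]] lip top far inner [[394.4, 377.2]] bar1 knob top [[289.4, 404.9]]
knob bal y -0.09808643492033328
((0.029997152137072547, 0.014080674121206727), 0.9972565865516663)
((-0.48472872020827573, -0.48494573227671545), 0.9547150399949815)
0.045 [[-0.84 -0.42]]
0.055 [[-1.34 -0.87]]
```

The measured rise is about 10 mm (0.48 px against a predicted 0.42), and the side-view corners also match pans at 45 mm. The beam is level with one weight, the bar is wholly on the pan (y about -0.098), and the other two haven't moved. Handing it in.

```bash
python3 -c "
from bench import ctrl; print(ctrl.sign_off())"
```

```text
the job is handed in; nothing more can be done
None
```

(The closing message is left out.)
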